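# Move the hanging sample caddy to the other hook stand

## Task

Take the wooden sample caddy that hangs on one hook stand and hang it on the empty stand, its bar down in both hooks, centred and hanging free by itself. Carry it level with its two jars in it and do not set it down on the way; the empty stand's hooks are clamped at a height you must find out, best by touch; bring the caddy on over the hooks' tips and lower it gently onto the hooks, without dropping it or pressing it hard. Leave everything else on the counter where it is.

Things in the scene. Friction and masses are not known exactly. Their poses are not given: they have to be found in the camera images.
- caddy_grip (a point): Centre of the caddy's wooden grip, a block 22 (x) x 60 (y) x 28 mm (z) on top of the caddy, free all round. z up when level, y along the bail's bar. It is 42 mm above the bar's centre line and 172 mm above the tray's underside. Caddy with jars: 0.45 to 0.65 kg, balanced under the grip's centre.
- caddy_bar (a point): Middle of the bail's horizontal bar: round steel, 8 mm thick, 145 mm long along y, 42 mm below the grip's centre and 130 mm above the tray's underside. The bar is what lies in the hooks, which reach in under it from the bail's +x side, above the jars: 66 mm are free between the bar's underside and the jars' lids. So the caddy comes off and goes on from the hooks' open -x end, its bar lifted over their tips.
- caddy: Open wooden tray 90 (x) x 150 (y) x 30 mm hung by a rigid steel bail, with the grip on top; origin at the centre of the tray's underside, same axes as caddy_grip.
- stand_a: Fixed stand on which the caddy hangs at the start. Origin on the table straight below the middle of the hooks' seat. Post 14 mm thick, 254 mm high, at +x 115 mm. Two J hooks of 8 mm steel run straight and level from it towards -x, at y = -35 and +35 mm; the bar lies across both, along y. Seat 200 mm above the table. Foot plate 170 x 150 x 12 mm.
- stand_b: The empty fixed stand: same shape and frame as stand_a, but its hooks are clamped so that the seat is 165 to 225 mm above the table; this height is not reported. On both stands the level rods' tops are at seat height, and the seat is a gap 16 mm wide along x between front tips (leaning outward, 20 mm above the seat) and rear stops (16 mm above it). The clamp holds firm.
- jar_left: White lidded sample jar, 48 mm wide, 55 mm high, loose in the tray's +y pocket; origin at the centre of its underside.
- jar_right: The like jar in the tray's -y pocket.
- jug: Steel milk jug, 76 mm wide, 90 mm high, between the stands; leave alone.
- cup: White mug, 64 mm wide, 55 mm high; leave alone.
- tamper: Steel tamper, 58 mm wide, 87 mm high; leave alone.
- canister: Steel canister, 84 mm wide, 130 mm high, right of the stands; leave alone.
- spoon: Wooden spoon lying left of the stands; leave alone.
There are look-alikes about, which are no part of the job. Leave any green look-alike of the stand_a alone.

How it is judged:
On the way:
1. the caddy is held by the gripper, clear of its first stand (contact force between the fingers and caddy above 0.5 N and contact force between caddy and stand_a below 0.1 N and horizontal distance between caddy_bar and stand_a above 0.05 m), for 0.2 s.
At the end, for the whole second after the job is handed in: The caddy hangs released and at rest on stand_b alone: bar in the seat (within 8 mm across, 15 mm along, above 160 mm), within 0.12 rad of the stand's y axis, level within 0.12 rad, bearing on it with over 2 N; both jars upright in the tray (contact force between caddy and stand_b above 2 N and contact force between caddy and stand_a below 0.1 N and x of caddy_bar in the frame of stand_b between -0.008 and 0.008 m and y of caddy_bar in the frame of stand_b between -0.015 and 0.015 m and height (world z) of caddy_bar above 0.16 m and angle between the y axis of caddy and the y axis of stand_b, either way round below 0.12 rad and angle between caddy's own z axis and vertical below 0.12 rad and linear speed of caddy below 0.03 m/s and angular speed of caddy below 0.3 rad/s and contact force between caddy and the fingers below 0.05 N and angle between each of jar_left, jar_right's own z axis and vertical below 0.3 rad and distance between each of jar_left, jar_right and caddy below 0.06 m and z of each of jar_left, jar_right in the frame of caddy below 0.02 m); the robot touches nothing.
It fails at once if the caddy is tipped by more than 0.3 rad (angle between caddy's own z axis and vertical above 0.3 rad).
It fails at once if the caddy is dropped: faster than 0.35 m/s while the fingers do not touch it (linear speed of caddy above 0.35 m/s and contact force between the fingers and caddy below 0.05 N).
It fails at once if the caddy is set down: its bar is below 155 mm, or it is let go more than 40 mm from both seats (height (world z) of caddy_bar below 0.155 m or (contact force between the fingers and caddy below 0.05 N and horizontal distance between caddy_bar and stand_a above 0.04 m and horizontal distance between caddy_bar and stand_b above 0.04 m)).
It fails at once if the caddy is pressed on the empty stand with more than 30 N (contact force between caddy and stand_b above 30 N).
It fails at once if the jug, cup, tamper, canister or spoon is moved by more than 30 mm (distance of any of jug, cup, tamper, canister, spoon from where it was at the start of the episode above 0.03 m).
It also fails if it takes over 72 s, if anything falls off the work surface, if the arm or the gripper's body presses on something with over 40 N, if the wrist force passes 120 N, or if a joint passes its speed limit or range.

## Robot

A 6-joint arm with a two-finger parallel gripper is mounted at the origin on the work surface. World frame = base frame: x ahead of the robot, y to its left, z up, the work surface at z = 0. Lengths are in m, angles in rad, forces in N, time in s.
With the tool pointing down it reaches from about 0.35 to 0.85 m from the base axis. Payload 8.1 kg.
Tool frame: the origin (TCP) lies at the centre of the arm's flange, where the gripper is bolted on; the fingertips stand 186 mm ahead of it and the grasp point (between the pads) lies 167 mm ahead of it; z points along the fingers, y is the direction in which the jaws open and shut (so a half turn about z gives the same grasp; the last joint's range is limited). The gripper opens to 93 mm and grips with 3 to 60 N. Pads are 15 mm wide; open, the fingers measure 128 mm over their backs; the gripper's body (75 mm by 188 mm) begins 65 mm behind the grasp point.
Start: joints at [1.078, 0.13, 1.488, -0, 1.523, -0.085], TCP at [0.238, 0.551, 0.405] pointing down, gripper open.
Joint ranges: [-2.96, 2.96], [-0.89, 2.26], [0.02, 2.5], [-1.34, 4.48], [0, 2.73], [-2.66, 2.66]. Speed limits (rad/s): [2.39, 2.39, 2.79, 3.14, 3.14, 3.14].

## Interface

Orientations are given as a rotation vector (axis times angle).
In Python, from plant import robot, viewer, order gives the robot as it stands.
- The arm moves only by the tool apply_moves, never from a script. Its argument "deltas" is a list of rows, each a list of 3 entries, a list of its own where there are three numbers: the finger opening in mm, from 0 to 93, then the shift along the tool's x, y, z in mm, then the turn about the tool's z in rad. In form: [[grip, [dx, dy, dz], yaw], ...]. A call has 1 to 5 rows; each row shifts and turns the commanded pose from where the row before left it, along the tool's axes as they then stand; what a row does not reach is not made up. A row lasts 1/8 s, in which the tool goes at most 62.5 mm and 10.7 degrees, less where a joint would pass 70% of its speed; a pose out of reach is approached as far as the arm can. A call is refused whole if a number of a shift passes 62.5 or a number of a turn 0.188, either way. A call with a gripper value outside its range is refused whole. The fingers move at their own pace and stop on an object; "grip_force" is the grip in N (left out, the last holds). Time passes only in rows, so rows that do not move let the fingers close. It gives the time, the measured TCP pose, the force and the opening at its end, in the units of the state.
- robot.read_state(): the state, without advancing time (a new reading comes with each control period).
- viewer.read_camera(name): name is "scene" or "top" or "wrist"; returns the picture (420x560x3 uint8, blue, green, red); there is no depth.
- viewer.get_calibration(name): a dict with "fx", "fy", "cx", "cy" (pixels), "distortion" ([k1, k2, p1, p2, k3] as OpenCV has them; the pictures are not rectified), "R" (3x3) and "t" (3): a world point X has camera coordinates R X + t. Camera axes: x right, y down, z forward; pixel columns grow to the right and rows downward; lengths in m; the calibration is good to about 2 mm. A picture is of the moment at which its call begins: read the wrist's pose just before it. get_calibration takes no time and is no camera call; for the wrist camera it gives the pose at the moment of the call.
- order.close_job(): hands the job in, once; it reports no verdict.
The state is a dict: "t": time; "q": joint angles; "dq": joint speeds; "joint_torque": joint torques, N m; "tool_pos": TCP position; "orientation": TCP orientation; "force": force on the tool from outside, world axes, zero at the start; "wrist_torque": the same for the moment, N m; "opening": finger opening in m.
Only numpy, scipy, OpenCV 4.12 (cv2) and the standard library are available. Lean on these libraries where they do the work, as an engineer would, in place of code of your own. Each camera call takes 0.05 s, during which the arm holds its last target. There are 200 camera calls.

## Working session

There is one attempt and no reset: what is moved stays moved. The work goes in short steps, Python scripts to look and compute and a tool call to move; the robot and the scene stay as the last step left them, time stands still between calls to the robot, and variables do not carry over. Pictures are saved under pics/ and viewed, about 8 in all and at most 12, crops included, and the job is handed in when it is done.

Besides the shell and the picture viewer there is one more tool, called after "Emit:" as name([rows], argument=value, ...), one row to a line, values as JSON. apply_moves: Moves the arm, as the interface text tells. Its arguments: {"type":"object","properties":{"deltas":{"type":"array"},"grip_force":{"type":"number"}},"required":["deltas"]}

```bash
mkdir -p pics; ls
python3 - <<'E'
from plant import robot, viewer, order
import cv2,numpy as np
s=robot.read_state();print({k:np.round(v,3) for k,v in s.items()})
for n in ("scene","top"):
    c=viewer.get_calibration(n);print(n,{k:np.round(v,3).tolist() for k,v in c.items()})
    cv2.imwrite(f"pics/{n}0.png",viewer.read_camera(n))
E
```

```text
pics
{'t': np.float64(0.0), 'q': array([ 1.078,  0.131,  1.489,  0.   ,  1.523, -0.085]), 'dq': array([ 0.002, -0.001, -0.001,  0.001,  0.001, -0.   ]), 'joint_torque': array([ 1.0000e-03, -5.5985e+01, -4.9175e+01,  7.7000e-02,  3.6000e-02,
       -0.0000e+00]), 'tool_pos': array([0.238, 0.551, 0.404]), 'orientation': array([-6.360e-01, -3.076e+00,  3.000e-03]), 'force': array([-0.443,  0.248,  0.405]), 'wrist_torque': array([-0.005,  0.033, -0.034]), 'opening': np.float64(0.093)}
scene {'fx': 488.572, 'fy': 488.572, 'cx': 272.086, 'cy': 209.737, 'distortion': [-0.095, 0.0, 0.0, 0.0, 0.0], 'R': [[-0.531, 0.848, 0.001], [0.681, 0.427, -0.595], [-0.505, -0.315, -0.803]], 't': [0.245, -0.213, 1.713]}
top {'fx': 435.584, 'fy': 435.584, 'cx': 281.067, 'cy': 211.05, 'distortion': [-0.003, 0.0, 0.0, 0.0, 0.0], 'R': [[0.012, -1.0, 0.023], [-0.997, -0.014, -0.074], [0.074, -0.022, -0.997]], 't': [-0.023, 0.462, 1.391]}
```

View pics/scene0.png

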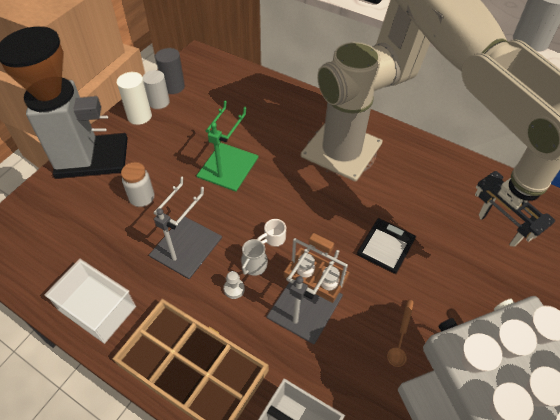

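View pics/top0.png

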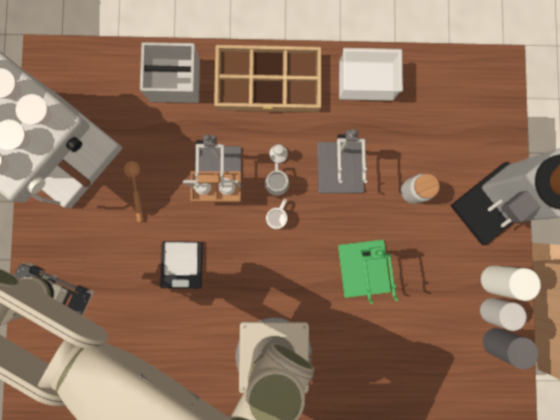

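The two grey stands are the candidates. Stand_a carries the caddy at top (218,170) and scene (318,270). The empty grey stand at top (345,160) and scene (185,235) fits stand_b. The green one at top (367,270) is the look-alike to leave alone. I'll confirm and measure in enlarged crops.

Run:
```python
import cv2
i=cv2.imread("pics/top0.png")
a=cv2.resize(i[125:210,180:250],None,fx=5.6,fy=5.6,interpolation=cv2.INTER_CUBIC)
b=cv2.resize(i[120:205,310:380],None,fx=5.6,fy=5.6,interpolation=cv2.INTER_CUBIC)
cv2.imwrite("pics/topc.png",cv2.hconcat([a,b]))
i=cv2.imread("pics/scene0.png")
cv2.imwrite("pics/scenec.png",cv2.resize(i[170:345,140:360],None,fx=3.4,fy=3.4,interpolation=cv2.INTER_CUBIC))
```

```text
(no output)
```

View pics/topc.png

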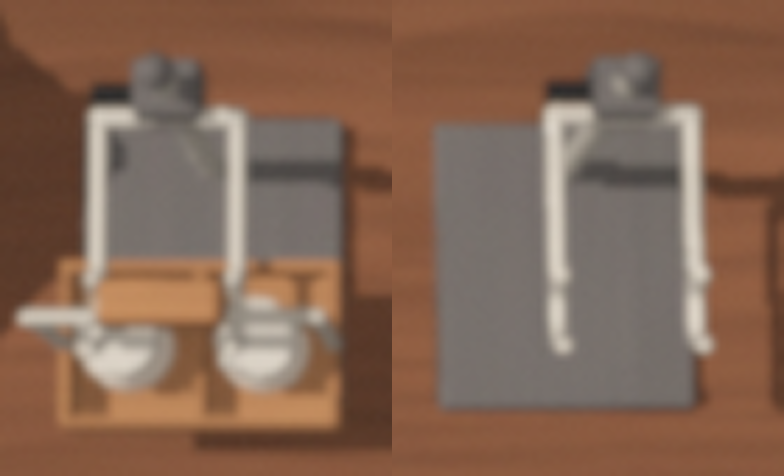

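View pics/scenec.png

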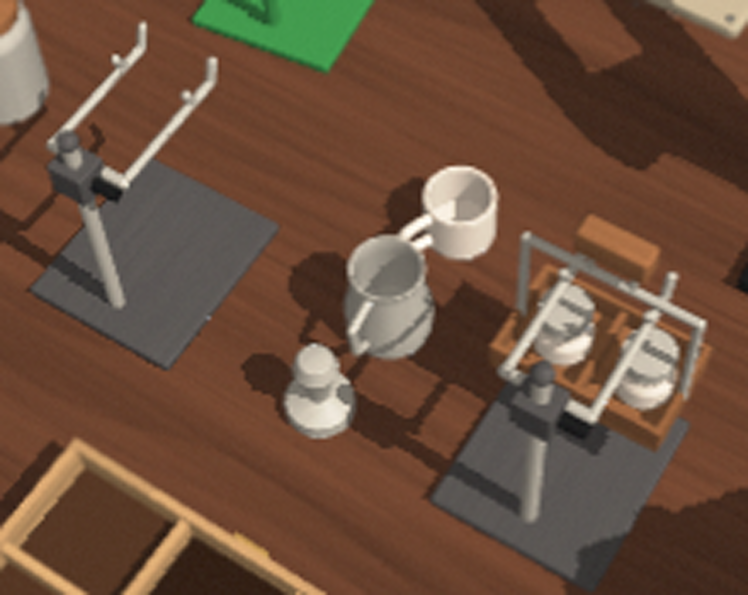

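The crops confirm it: stand_b is the grey stand with empty hooks, its hook tips at scene about (182,178) and (202,188). Both stands' hooks open towards the robot. Next I'll fit the stand poses and the grip.

```bash
cat > fit.py <<'E'
from plant import viewer
import cv2,numpy as np
from scipy.optimize import least_squares
C={n:viewer.get_calibration(n) for n in("scene","top")}
def proj(n,X):
    c=C[n];K=np.array([[c["fx"],0,c["cx"]],[0,c["fy"],c["cy"]],[0,0,1]])
    return cv2.projectPoints(np.atleast_2d(np.float64(X)),cv2.Rodrigues(np.array(c["R"]))[0],np.array(c["t"]),K,np.array(c["distortion"]))[0][:,0]
def T(p,L): # p x,y,yaw
    c,s=np.cos(p[2]),np.sin(p[2]);L=np.atleast_2d(L)
    return np.c_[p[0]+c*L[:,0]-s*L[:,1],p[1]+s*L[:,0]+c*L[:,1],L[:,2]]
tA=lambda u,v:(u/5.6+180-.4,v/5.6+125-.4)
tB=lambda u,v:((u-392)/5.6+310-.4,v/5.6+120-.4)
sc=lambda u,v:(u/3.4+140-.35,v/3.4+170-.35)
E
cat > f1.py <<'E'
from fit import *
def B(p):
    q,h,xt,cx=p[:3],p[3],p[4],p[5]
    Ls=[(.115,0,.012),(.115,0,.254),(xt,-.035,h+.018),(xt,.035,h+.018),(.012,-.035,h+.014),(.012,.035,h+.014)]
    ms=[sc(118,303),sc(68,138),sc(142,29),sc(211,64),sc(118,60),sc(187,96)]
    Lt=[(xt,.035,h+.018),(xt,-.035,h+.018),(.012,.035,h+.014),(.012,-.035,h+.014),(cx+.085,.075,.012),(cx-.085,.075,.012),(cx-.085,-.075,.012)]
    mt=[tB(563,345),tB(704,345),tB(561,272),tB(702,272),tB(436,126),tB(440,407),tB(693,405)]
    return np.r_[proj("scene",T(q,Ls))-ms,proj("top",T(q,Lt))-mt]
r=least_squares(lambda p:B(p).ravel(),[.55,-.15,0,.2,-.016,.03],loss="soft_l1",x_scale=[.01,.01,.01,.01,.01,.01])
print("B",r.x.round(4));print(B(r.x).round(1).tolist())
xt=r.x[4];cx=r.x[5];h=.2
def A(p):
    q=p[:3];b=p[3:6] # caddy x,y,yaw
    Ls=[(.115,0,.012),(.115,0,.254)]; ms=[sc(528,517),sc(541,370)]
    G=[(.011,.03,.26),(-.011,.03,.26),(-.011,-.03,.26),(.011,-.03,.26)]
    mg=[sc(657,254),sc(658,254),sc(590,216),sc(577,238)]
    gt=[tA(98,281),tA(98,322),tA(217,322),tA(217,281)]
    Lt=[(cx+.085,-.075,.012)];mt=[tA(342,119)]
    e=np.r_[proj("scene",T(q,Ls))-ms,proj("top",T(q,Lt))-mt,proj("top",T(b,G))-gt]
    s=proj("scene",T(b,G)); 
    return e,s
r=least_squares(lambda p:A(p)[0].ravel(),[.55,.15,0,.55,.15,0],loss="soft_l1",x_scale=.01)
print("A",r.x.round(4));print(A(r.x)[0].round(1).tolist())
print("grip scene in crop", ((A(r.x)[1]+.35-[140,170])*3.4).round())
E
python3 f1.py
```

```text
B [ 0.5567 -0.2119  0.0231  0.2045 -0.0222  0.0545]
[[-0.3, 1.1], [-0.9, 0.8], [0.6, 0.0], [1.0, -0.2], [0.4, 0.1], [0.8, -0.1], [0.5, -0.4], [0.3, -0.6], [0.4, 0.7], [0.1, 0.5], [-0.2, -0.8], [0.0, 0.3], [0.6, 0.3]]
A [0.5342 0.1871 0.0247 0.5292 0.1859 0.0157]
[[0.0, -0.1], [0.4, 0.2], [0.6, -0.2], [-0.6, -0.4], [-0.7, 0.4], [0.6, 0.4], [0.6, -0.4]]
grip scene in crop [[653. 267.]
 [667. 244.]
 [593. 208.]
 [578. 230.]]
```

Emit:
apply_moves([
  [93,[0,0,-25],0.18],
  [93,[0,0,-25],0.18],
  [93,[0,0,-25],0.18],
  [93,[0,0,-25],0.18],
  [93,[0,0,-25],0.18],
])

```text
t: 0.72
tool_pos: [0.2379, 0.5508, 0.5299]
orientation: [1.918, 2.488, -0.002]
force: [0.2, -0.2, -0.7]
opening: 0.0934
```

Emit:
apply_moves([
  [93,[0,0,0],0.12],
  [93,[0,0,0],0.12],
  [93,[0,0,0],0],
  [93,[0,0,0],0],
])

```text
t: 1.23
tool_pos: [0.2379, 0.5508, 0.5293]
orientation: [2.193, 2.25, -0.001]
force: [0.1, -0.2, -0.1]
opening: 0.093
```

```bash
cat > go.py <<'E'
import sys,numpy as np
from plant import robot
from scipy.spatial.transform import Rotation as Ro
def rep(x,y,z,ang=None):
    s=robot.read_state();R=Ro.from_rotvec(s["orientation"]).as_matrix();a=np.arctan2(R[1,1],R[0,1])
    print("t",round(s["t"],2),"pos",(s["tool_pos"]*1e3).round(1),"yang",a.round(4),"tilt",R[:2,2].round(4),"F",s["force"].round(2),"op",round(s["opening"]*1e3,1),"dq",np.abs(s["dq"]).max().round(3))
    print("shift tool mm",(R.T@(np.array([x,y,z])*1e3-s["tool_pos"]*1e3)).round(1),"xaxis",R[:,0].round(3))
    if ang is not None: print("yaw",(-((ang-a+np.pi/2)%np.pi-np.pi/2)).round(4))
if __name__=="__main__": rep(*map(float,sys.argv[1:]))
E
python3 go.py .557 -.212 .53 .023
```

```text
t 1.23 pos [237.9 550.8 529.3] yang 0.0257 tilt [-0.0004 -0.0007] F [ 0.08 -0.22 -0.11] op 93.0 dq 0.008
shift tool mm [-7.708e+02  2.994e+02 -3.000e-01] xaxis [-0.026  1.    -0.001]
yaw 0.0027
```

Emit:
apply_moves([
  [93,[-46,35,0],0],
  [93,[-46,35,0],0],
  [93,[-46,35,0],0],
  [93,[-46,35,0],0],
  [93,[-46,35,0],0],
])

```text
t: 1.85
tool_pos: [0.419, 0.3233, 0.5297]
orientation: [2.193, 2.249, 0.0]
force: [0.5, -0.2, 0.7]
opening: 0.0933
```

Emit:
apply_moves([
  [93,[-46,35,0],0],
  [93,[-46,35,0],0],
  [93,[-35,35,0],0],
  [93,[0,0,0],0],
  [93,[0,0,0],0],
])

```text
t: 2.48
tool_pos: [0.5259, 0.2005, 0.5295]
orientation: [-2.195, -2.247, 0.001]
force: [0.3, 0.3, 0.1]
opening: 0.0928
```

```bash
cat > snap.py <<'E'
import sys,cv2,json,numpy as np
from plant import viewer
c=viewer.get_calibration("wrist");i=viewer.read_camera("wrist")
cv2.imwrite(f"pics/{sys.argv[1]}.png",cv2.resize(i,None,fx=1.4,fy=1.4,interpolation=cv2.INTER_CUBIC))
json.dump({k:np.array(v).tolist() for k,v in c.items()},open(f"pics/{sys.argv[1]}.json","w"))
E
python3 go.py .53 .186 .53 .02; python3 snap.py wA
```

```text
t 2.48 pos [525.9 200.5 529.5] yang 0.0236 tilt [-0.0008  0.0002] F [0.29 0.29 0.07] op 92.8 dq 0.026
shift tool mm [-14.5   3.7  -0.5] xaxis [-0.024  1.     0.   ]
yaw 0.0036
```

View pics/wA.png

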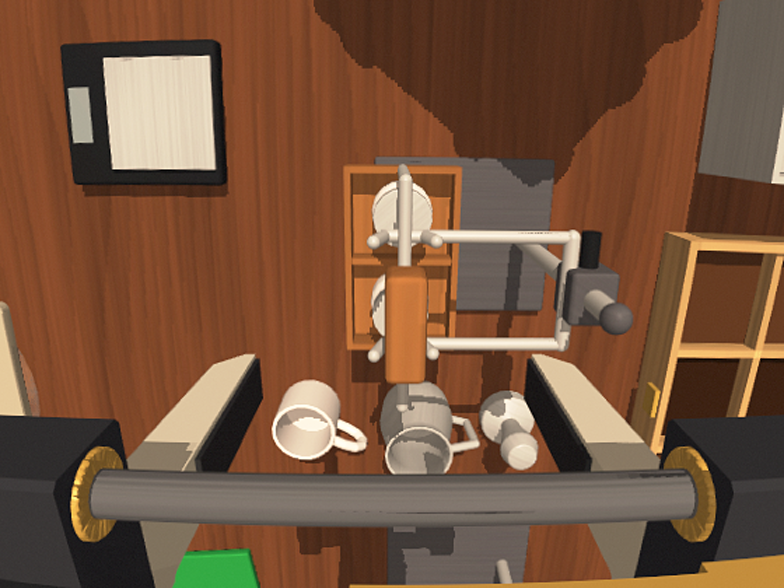

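```bash
cat > f2.py <<'E'
from fit import *
import json
C["w"]=json.load(open("pics/wA.json"))
print("cam centre",(-np.array(C["w"]["R"]).T@np.array(C["w"]["t"])).round(3))
w=lambda p:np.array(p)/1.4-.15
def res(p):
    q,b,xt=p[:3],p[3:6],p[6]
    L=[(xt,.035,.2165),(xt,-.035,.2165),(.012,.035,.2125),(.012,-.035,.2125),(.115,0,.254)]
    m=[(374,241),(374,356),(435,240),(433,352),(615,318)]
    G=[(-.011,.03,.26),(.011,.03,.26),(-.011,-.03,.26),(.011,-.03,.26),(0,.0725,.204)]
    g=[(386,266),(425,266),(386,381),(425,381),(404,173)]
    return np.r_[proj("w",T(q,L))-w(m),proj("w",T(b,G))-w(g)]
r=least_squares(lambda p:res(p).ravel(),[.534,.187,.02,.53,.186,.02,-.02],loss="soft_l1",x_scale=.01)
print(r.x.round(4));print((1.4*res(r.x)).round(1).tolist())
E
python3 f2.py
```

```text
cam centre [0.523 0.282 0.509]
[ 0.537   0.1903  0.0329  0.5317  0.1901  0.0253 -0.0229]
[[-1.2, 0.3], [1.3, -0.7], [-1.2, -0.6], [-0.6, 0.1], [18.4, 1.0], [-2.5, 2.3], [3.5, 2.2], [-1.6, -1.4], [1.4, -1.5], [-0.0, -0.7]]
```

Emit:
apply_moves([
  [93,[-57,2,0],0],
  [93,[-57,2,0],0],
  [93,[-57,2,0],0],
  [93,[-57,2,0],0],
  [93,[-57,2,0],0],
])

```text
t: 3.15
tool_pos: [0.5422, -0.0844, 0.5302]
orientation: [2.192, 2.25, 0.001]
force: [0.7, -0.3, 0.1]
opening: 0.0929
```

Emit:
apply_moves([
  [93,[-57,2,0],0],
  [93,[-57,2,0],0],
  [93,[0,0,0],0],
  [93,[0,0,0],0],
])

```text
t: 3.65
tool_pos: [0.5494, -0.197, 0.5299]
orientation: [-2.194, -2.248, -0.001]
force: [-0.5, 0.2, 0.4]
opening: 0.093
```

```bash
python3 go.py .557 -.212 .53 .023; python3 snap.py wB
```

```text
t 3.65 pos [ 549.4 -197.   529.9] yang 0.0243 tilt [0.0001 0.0006] F [-0.53  0.2   0.44] op 93.0 dq 0.021
shift tool mm [-15.2   7.3  -0.1] xaxis [-0.024  1.     0.001]
yaw 0.0013
```

View pics/wB.png

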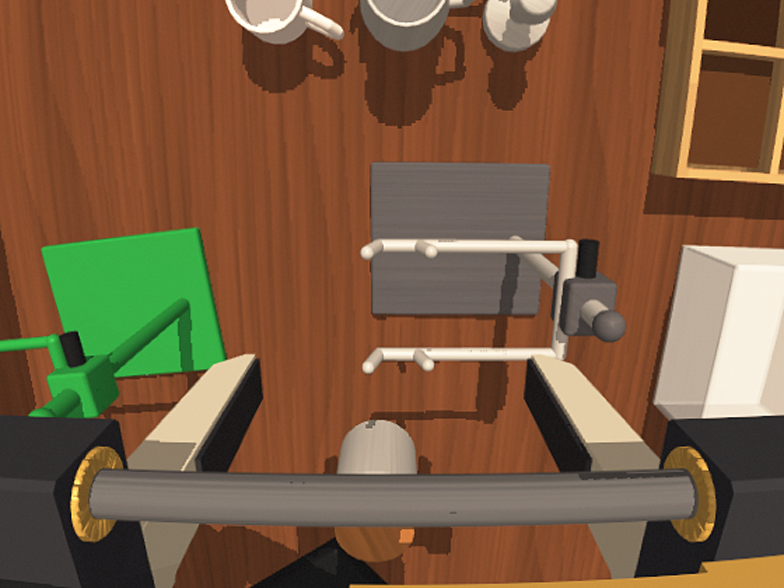

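```bash
cat > f3.py <<'E'
from fit import *
import json
for n in "AB": C[n]=json.load(open(f"pics/w{n}.json"))
w=lambda p:np.array(p)/1.4-.15
def hooks(n,q,h,xt,xc,cx,m):
    L=[(xt,.035,h+.0175),(xt,-.035,h+.0175),(.012,.035,h+.0135),(.012,-.035,h+.0135),(xc,.035,h-.004),(xc,-.035,h-.004),(cx+.085,.075,.012),(cx+.085,-.075,.012)]
    return proj(n,T(q,L))-w(m)
mA=[(374,241),(374,356),(435,240),(433,352),(574,237),(563,344),(553,160),(543,310)]
mB=[(368,251),(370,366),(431,249),(428,363),(570,244),(558,355),(549,165),(541,311)]
def res(p): return np.r_[hooks("A",p[:3],.2,*p[7:10],mA),hooks("B",p[3:6],p[6],*p[7:10],mB)]
r=least_squares(lambda p:res(p).ravel(),[.534,.187,.02,.556,-.212,.02,.2,-.02,.1,.05],loss="soft_l1",x_scale=.01)
print(r.x.round(4));print((1.4*res(r.x)).round(1).tolist())
E
python3 f3.py
```

```text
[ 0.5376  0.1901  0.0161  0.5584 -0.212   0.0222  0.2044 -0.0233  0.098
  0.0532]
[[-0.0, 0.3], [0.4, -0.3], [1.0, 0.4], [-0.6, 1.4], [-0.3, -0.5], [-0.7, -1.1], [1.8, -1.6], [-1.4, 0.8], [0.1, 0.2], [-0.5, -0.2], [-0.4, 0.8], [0.0, 0.1], [-0.0, 0.4], [1.2, -3.7], [1.5, -2.3], [-2.7, 3.4]]
```

Emit:
apply_moves([
  [93,[55,-1,0],0],
  [93,[55,-1,0],0],
  [93,[55,-1,0],0],
  [93,[55,-1,0],0],
  [93,[55,-1,0],0],
])

```text
t: 4.32
tool_pos: [0.5367, 0.0803, 0.5304]
orientation: [2.192, 2.25, 0.002]
force: [-0.1, 0.5, -0.5]
opening: 0.093
```

Emit:
apply_moves([
  [93,[55,-2,0],0],
  [93,[57,-1,0],0],
  [93,[0,0,0],0],
  [93,[0,0,0],0],
])

```text
t: 4.82
tool_pos: [0.5315, 0.1896, 0.53]
orientation: [2.192, 2.25, -0.0]
force: [-0.3, -0.4, 1.1]
opening: 0.0929
```

```bash
python3 go.py .532 .1895 .413 .022
```

```text
t 4.83 pos [531.5 189.6 530. ] yang 0.0259 tilt [ 0.0003 -0.0003] F [-0.3  -0.42  1.06] op 92.9 dq 0.041
shift tool mm [ -0.    0.4 117. ] xaxis [-0.026  1.    -0.   ]
yaw 0.0039
```

Emit:
apply_moves([
  [93,[0,0,30],0],
  [93,[0,0,30],0],
  [93,[0,0,25],0],
  [93,[0,0,20],0],
  [93,[0,0,11],0],
])

```text
t: 5.45
tool_pos: [0.5322, 0.1878, 0.4127]
orientation: [-2.197, -2.246, 0.001]
force: [0.7, -0.1, -0.6]
opening: 0.0927
```

Emit:
apply_moves([
  [60,[0,0,0],0],
  [40,[0,0,0],0],
  [34,[0,0,0],0],
  [28,[0,0,0],0],
  [24,[0,0,0],0],
], grip_force=10)

```text
t: 6.08
tool_pos: [0.5324, 0.1886, 0.414]
orientation: [2.195, 2.247, 0.001]
force: [-0.4, -0.1, 1.5]
opening: 0.0478
```

Emit:
apply_moves([
  [15,[0,0,0],0],
  [15,[0,0,0],0],
  [15,[0,0,0],0],
  [15,[0,0,0],0],
  [15,[0,0,0],0],
], grip_force=35)

```text
t: 6.7
tool_pos: [0.5324, 0.1885, 0.4137]
orientation: [2.196, 2.247, 0.0]
force: [1.2, -0.3, -0.0]
opening: 0.0218
```

```bash
python3 go.py .532 .1895 .413 .022; python3 snap.py g1
```

```text
t 6.7 pos [532.4 188.5 413.7] yang 0.023 tilt [ 0. -0.] F [ 1.2  -0.3  -0.01] op 21.8 dq 0.001
shift tool mm [ 1.  -0.3  0.7] xaxis [-0.023  1.    -0.   ]
yaw 0.001
```

View pics/g1.png

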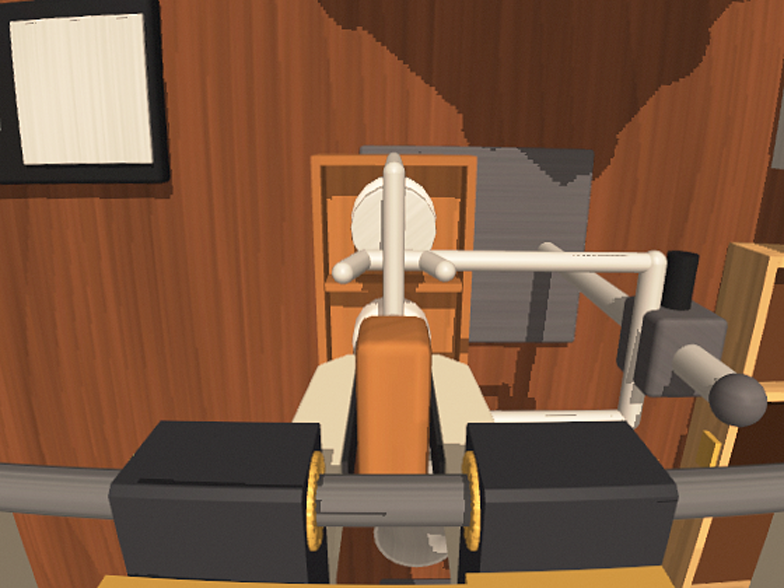

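The grip holds (opening 21.8 mm), with the jaws around the grip and the bar in stand_a's seat. Now I'll lift gently.

Emit:
apply_moves([
  [15,[0,0,-2],0],
  [15,[0,0,-3],0],
  [15,[0,0,-5],0],
  [15,[0,0,-7],0],
  [15,[0,0,-10],0],
])

```text
t: 7.38
tool_pos: [0.5323, 0.1885, 0.4413]
orientation: [-2.196, -2.247, 0.0]
force: [-0.2, 0.3, -5.4]
opening: 0.0219
```

Emit:
apply_moves([
  [15,[0,0,-12],0],
  [15,[0,0,-12],0],
  [15,[0,0,-10],0],
  [15,[0,0,-6],0],
  [15,[0,0,-3],0],
])

```text
t: 8.0
tool_pos: [0.5322, 0.1884, 0.4746]
orientation: [-2.191, -2.242, 0.018]
force: [8.5, 1.6, -49.1]
opening: 0.0222
```

```bash
python3 go.py .45 .1895 .483
python3 - <<'E'
from fit import *
import json
c=json.load(open("pics/wB.json"));R=np.array(c["R"]);t=np.array(c["t"]);o=-R.T@t
K=np.array([[c["fx"],0,c["cx"]],[0,c["fy"],c["cy"]],[0,0,1]])
for u,v,z in[(185,305,.012),(55,240,.012),(40,412,.25)]:
    q=cv2.undistortPoints(np.array([[[u/1.4,v/1.4]]]),K,np.array(c["distortion"]))[0,0]
    d=R.T@np.array([*q,1]);print((o+d*(z-o[2])/d[2]).round(3))
E
```

```text
t 8.0 pos [532.2 188.4 474.6] yang 0.0229 tilt [-0.0128 -0.0033] F [  8.5    1.59 -49.13] op 22.2 dq 0.042
shift tool mm [  2.9 -82.2  -7.4] xaxis [-0.023  1.    -0.003]
[ 0.34  -0.282  0.012]
[ 0.21  -0.217  0.012]
[ 0.343 -0.271  0.25 ]
```

The wrist reads -49 N because the jar lids have met the hooks from below: I lifted past the 58 mm that is free. I'll back down to about 38 mm.

Emit:
apply_moves([
  [15,[0,0,9],0],
  [15,[0,0,9],0],
  [15,[0,0,8],0],
  [15,[0,0,6],0],
  [15,[0,0,0],0],
])

```text
t: 8.62
tool_pos: [0.5322, 0.1885, 0.4516]
orientation: [-2.196, -2.247, 0.0]
force: [0.0, -0.5, -5.2]
opening: 0.022
```

```bash
python3 go.py .45 .1895 .452; python3 snap.py g2
```

```text
t 8.62 pos [532.2 188.5 451.6] yang 0.023 tilt [-0.0003 -0.0001] F [ 0.05 -0.48 -5.24] op 22.0 dq 0.015
shift tool mm [  2.9 -82.1  -0.4] xaxis [-0.023  1.    -0.   ]
```

View pics/g2.png

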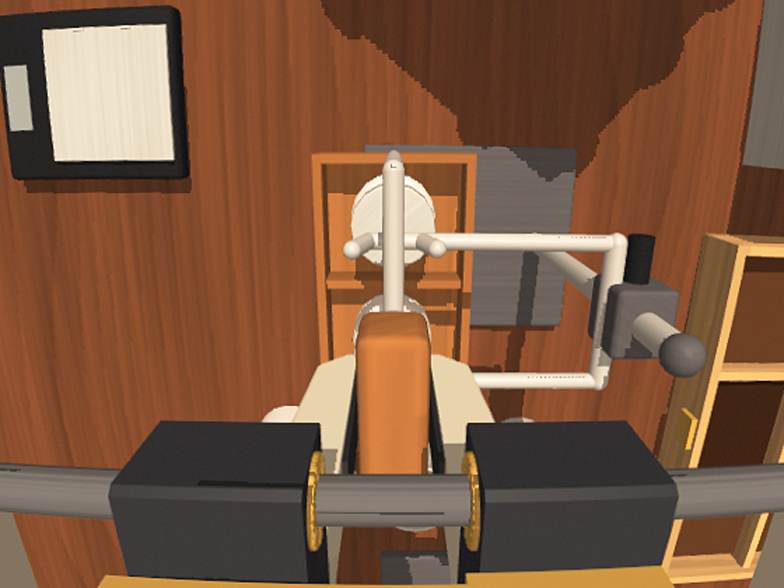

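The caddy hangs free with 5.2 N of weight and is level, about 3 mm lower in the grip. Next I'll retreat in -x, then traverse.

Emit:
apply_moves([
  [15,[0,-8,0],0],
  [15,[0,-16,0],0],
  [15,[0,-18,0],0],
  [15,[0,-18,0],0],
  [15,[0,-16,0],0],
])

```text
t: 9.3
tool_pos: [0.4554, 0.1867, 0.4523]
orientation: [2.195, 2.247, 0.001]
force: [-0.8, 0.2, -5.4]
opening: 0.0221
```

Emit:
apply_moves([
  [15,[0,-9,-2],0],
  [15,[-5,0,-4],0],
  [15,[-14,0,-2],0],
  [15,[-22,0,0],0],
  [15,[-28,0,0],0],
])

```text
t: 9.93
tool_pos: [0.4493, 0.1162, 0.4599]
orientation: [2.195, 2.247, -0.0]
force: [0.2, 0.2, -5.4]
opening: 0.0218
```

Emit:
apply_moves([
  [15,[-30,0,0],0],
  [15,[-30,0,0],0],
  [15,[-30,0,0],0],
  [15,[-30,0,0],0],
  [15,[-30,0,0],0],
])

```text
t: 10.55
tool_pos: [0.4524, -0.0345, 0.46]
orientation: [2.196, 2.246, -0.0]
force: [0.3, -0.2, -4.9]
opening: 0.0218
```

Emit:
apply_moves([
  [15,[-30,0,0],0],
  [15,[-30,0,0],0],
  [15,[-30,0,0],0],
  [15,[-26,0,0],0],
  [15,[-18,0,0],0],
])

```text
t: 11.18
tool_pos: [0.4552, -0.1684, 0.4598]
orientation: [2.198, 2.245, -0.001]
force: [0.0, -0.4, -5.0]
opening: 0.0219
```

Emit:
apply_moves([
  [15,[-10,0,0],0],
  [15,[-5,0,0],0],
  [15,[0,0,0],0],
  [15,[0,0,0],0],
])

```text
t: 11.68
tool_pos: [0.4559, -0.1808, 0.4598]
orientation: [-2.195, -2.248, -0.0]
force: [-0.3, 0.3, -5.0]
opening: 0.0222
```

```bash
python3 go.py .553 -.212 .460 .022; python3 snap.py g3
```

```text
t 11.68 pos [ 455.9 -180.8  459.8] yang 0.0238 tilt [0.0001 0.0003] F [-0.34  0.29 -5.  ] op 22.2 dq 0.002
shift tool mm [-33.5  96.3  -0.2] xaxis [-0.024  1.     0.   ]
yaw 0.0018
```

View pics/g3.png

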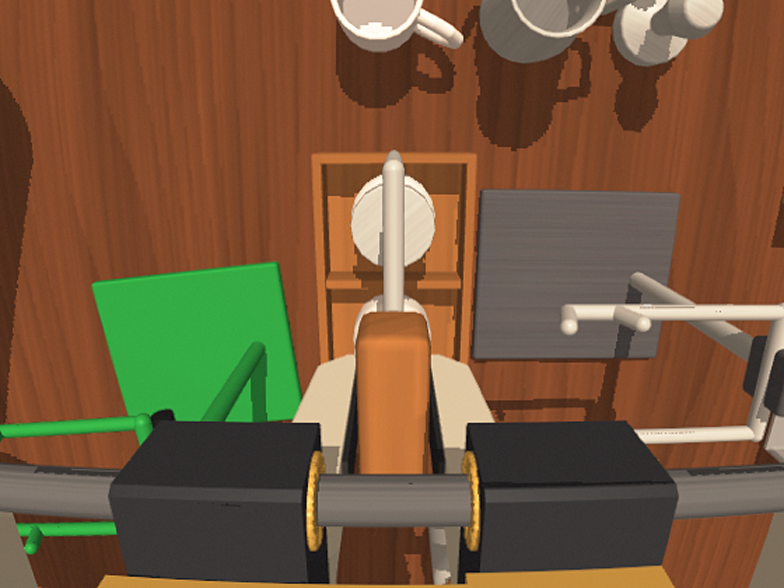

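Emit:
apply_moves([
  [15,[-6,0,0],0],
  [15,[-12,0,0],0],
  [15,[-11,0,0],0],
  [15,[-5.5,0,0],0],
  [15,[0,0,0],0],
])

```text
t: 12.35
tool_pos: [0.4565, -0.2165, 0.4596]
orientation: [-2.197, -2.245, 0.0]
force: [0.6, 0.2, -5.2]
opening: 0.0217
```

Emit:
apply_moves([
  [15,[0,6,0],0],
  [15,[0,12,0],0],
  [15,[0,14,0],0],
  [15,[0,14,0],0],
  [15,[0,10,0],0],
])

```text
t: 12.98
tool_pos: [0.5138, -0.2143, 0.4595]
orientation: [-2.195, -2.247, 0.0]
force: [-0.0, 0.2, -5.1]
opening: 0.0217
```

Emit:
apply_moves([
  [15,[0,10,0],0],
  [15,[0,12,0],0],
  [15,[0,12,0],0],
  [15,[0,7,0],0],
  [15,[0,3.8,0],0],
])

```text
t: 13.6
tool_pos: [0.5578, -0.2136, 0.4596]
orientation: [-2.195, -2.247, 0.0]
force: [0.5, 0.7, -4.9]
opening: 0.0217
```

```bash
python3 go.py .5575 -.213 .446 .022; python3 snap.py g4
```

```text
t 13.6 pos [ 557.8 -213.6  459.6] yang 0.0231 tilt [-0.0003  0.0001] F [ 0.5   0.72 -4.93] op 21.7 dq 0.074
shift tool mm [ 0.6 -0.3 13.6] xaxis [-0.023  1.     0.   ]
yaw 0.0011
```

View pics/g4.png

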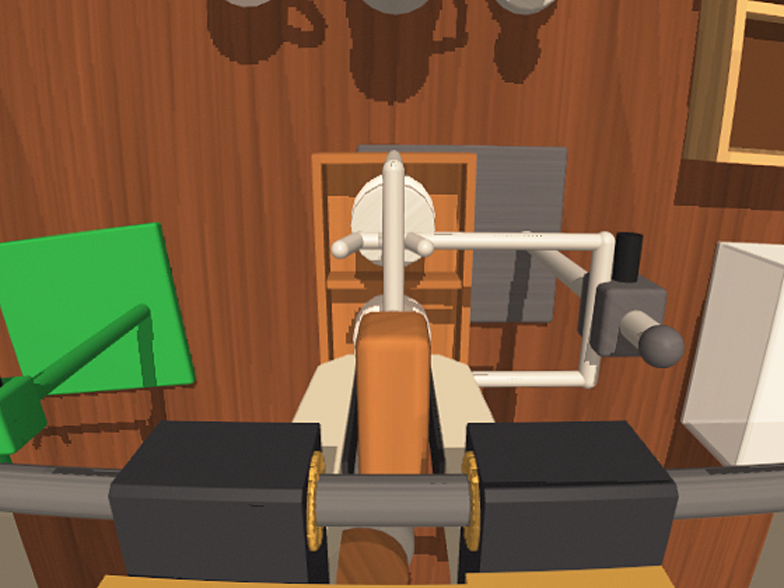

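Seen through the wrist camera, the bar at column 393 lies between the tips (340) and stops (425) on both hooks, within about 1 mm of the seat middle. I'll lower it, slowing before the expected contact.

Emit:
apply_moves([
  [15,[0,0,3],0],
  [15,[0,0,6],0],
  [15,[0,0,6],0],
  [15,[0,0,5],0],
  [15,[0,0,3],0],
])

```text
t: 14.28
tool_pos: [0.5573, -0.2135, 0.4362]
orientation: [-2.195, -2.246, 0.0]
force: [1.0, 0.1, -5.7]
opening: 0.0217
```

Emit:
apply_moves([
  [15,[0,0,2],0],
  [15,[0,0,1.5],0],
  [15,[0,0,1.5],0],
  [15,[0,0,1],0],
  [15,[0,0,1],0],
])

```text
t: 14.9
tool_pos: [0.5574, -0.2135, 0.4298]
orientation: [2.196, 2.247, 0.0]
force: [0.7, -0.3, -4.8]
opening: 0.0218
```

Emit:
apply_moves([
  [15,[0,0,1],0],
  [15,[0,0,1],0],
  [15,[0,0,0],0],
])

```text
t: 15.28
tool_pos: [0.5574, -0.2135, 0.4276]
orientation: [-2.196, -2.247, 0.0]
force: [0.1, 0.2, -4.9]
opening: 0.0219
```

Emit:
apply_moves([
  [15,[0,0,1],0],
  [15,[0,0,1],0],
  [15,[0,0,1],0],
  [15,[0,0,0],0],
])

```text
t: 15.78
tool_pos: [0.5574, -0.2135, 0.4246]
orientation: [-2.196, -2.247, 0.0]
force: [-0.4, -0.8, -5.9]
opening: 0.0215
```

Emit:
apply_moves([
  [15,[0,0,1],0],
  [15,[0,0,0],0],
])

```text
t: 16.02
tool_pos: [0.5574, -0.2136, 0.4236]
orientation: [-2.196, -2.247, 0.0]
force: [0.3, 0.1, -4.9]
opening: 0.0216
```

Emit:
apply_moves([
  [15,[0,0,1],0],
  [15,[0,0,0],0],
])

```text
t: 16.27
tool_pos: [0.5574, -0.2135, 0.423]
orientation: [2.195, 2.247, 0.0]
force: [0.3, 0.9, -3.2]
opening: 0.0217
```

Emit:
apply_moves([
  [15,[0,0,1],0],
  [15,[0,0,0],0],
])

```text
t: 16.52
tool_pos: [0.5574, -0.2135, 0.4227]
orientation: [2.195, 2.246, 0.001]
force: [-2.3, 1.9, 3.7]
opening: 0.0216
```

The hooks took the load at TCP z of about 0.423, so the seat is near 0.206 m; the camera fit gave 0.204. Now I'll ease the grip and release.

Emit:
apply_moves([
  [15,[0,0,0],0],
  [15,[0,0,0],0],
], grip_force=5)

```text
t: 16.77
tool_pos: [0.5577, -0.2136, 0.4226]
orientation: [2.194, 2.246, 0.001]
force: [1.0, 0.7, 5.7]
opening: 0.0221
```

Emit:
apply_moves([
  [22,[0,0,0],0],
  [24,[0,0,0],0],
  [27,[0,0,0],0],
  [32,[0,0,0],0],
  [40,[0,0,0],0],
])

```text
t: 17.4
tool_pos: [0.5574, -0.2136, 0.4215]
orientation: [-2.196, -2.247, 0.0]
force: [-0.1, -0.1, 0.3]
opening: 0.0372
```

```bash
python3 go.py .5575 -.213 .446 .022; python3 snap.py g5
```

```text
t 17.4 pos [ 557.4 -213.6  421.5] yang 0.023 tilt [-0.0004  0.0001] F [-0.08 -0.07  0.29] op 37.2 dq 0.002
shift tool mm [  0.6   0.1 -24.5] xaxis [-0.023  1.     0.   ]
yaw 0.001
```

View pics/g5.png

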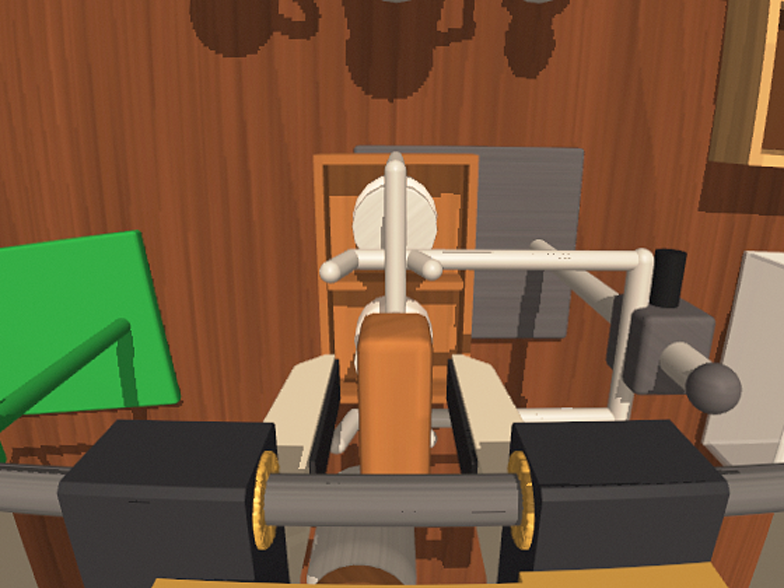

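The caddy is released and hangs level, its bar at column 396 between tip 330 and stop 432, with both jars in. I'll open wider, withdraw upward and check.

Emit:
apply_moves([
  [50,[0,0,0],0],
  [55,[0,0,0],0],
  [55,[0,0,-5],0],
  [55,[0,0,-15],0],
  [55,[0,0,-30],0],
])

```text
t: 18.08
tool_pos: [0.5572, -0.2134, 0.4719]
orientation: [-2.194, -2.245, 0.001]
force: [-0.3, 0.5, -0.2]
opening: 0.0549
```

Emit:
apply_moves([
  [55,[0,0,-40],0],
  [55,[0,0,-30],0],
  [55,[0,0,-10],0],
  [55,[0,0,0],0],
  [55,[0,0,0],0],
])

```text
t: 18.7
tool_pos: [0.5574, -0.2135, 0.55]
orientation: [-2.194, -2.245, 0.001]
force: [-0.2, 0.7, -0.3]
opening: 0.0548
```

```bash
python3 go.py .5575 -.213 .446 .022; python3 snap.py g6
python3 - <<'E'
from plant import viewer
import cv2
i=viewer.read_camera("scene");w=cv2.imread("pics/g6.png")
a=cv2.resize(i[130:330,100:370],(540,400));b=cv2.resize(w,None,fx=.33,fy=.33)
o=cv2.copyMakeBorder(a,0,0,0,260,cv2.BORDER_CONSTANT);o[:b.shape[0],540:540+b.shape[1]]=b
cv2.imwrite("pics/end.png",o)
E
```

```text
t 18.7 pos [ 557.4 -213.5  550. ] yang 0.023 tilt [-0.0022  0.0011] F [-0.19  0.74 -0.27] op 54.8 dq 0.006
shift tool mm [  0.4   0.3 104. ] xaxis [-0.023  1.     0.001]
yaw 0.001
```

View pics/end.png

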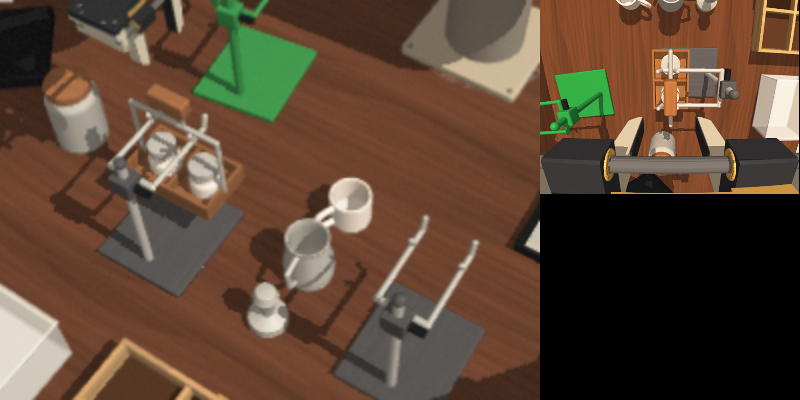

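The caddy hangs level on stand_b with both jars in it, and nothing else appears to have moved. I'll let it settle for a moment, then hand in.

Emit:
apply_moves([
  [55,[0,0,0],0],
  [55,[0,0,0],0],
  [55,[0,0,0],0],
  [55,[0,0,0],0],
  [55,[0,0,0],0],
])

```text
t: 19.42
tool_pos: [0.5574, -0.2135, 0.5518]
orientation: [2.196, 2.247, 0.0]
force: [0.1, 0.3, 1.1]
opening: 0.0551
```

```bash
python3 -c "
from plant import order
print(order.close_job())"
```

```text
the job is handed in; nothing more can be done
None
```

I moved the caddy from stand_a to stand_b and handed the job in at about 19.4 s; no verdict was reported. The green look-alike stand was left alone.

- **Final checks:** after release the pictures showed the bar in both hooks, about 1 mm from the seat's middle along x. The caddy was level with both jars in the tray, the gripper was well clear, and nothing else appeared to have moved. I did not measure the final position along y separately, nor the speeds; the y position rests on the hook fit and the wrist view before lowering.
- **One slip on the way:** I first lifted too far at stand_a. The jar lids pressed up against its hooks with a wrist force of about 49 N, below the 120 N limit. The caddy slid about 3 mm down in the grip but stayed level. I backed off at once, and the rest of the carry was free at a steady 5 N or so of weight.
- **Hook height:** touch put stand_b's seat at about 206 mm and the camera fit at about 204 mm. They agree within the grip slip. At touchdown the hooks carried roughly 9 to 11 N, against the 30 N limit.

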